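# Line up the disc spindles by width on the sorting board

### The job

Stand the four disc spindles upright on the sorting board, one centred on each round mark, in order of width: the widest on the mark beside the raised wooden stop, then narrower and narrower to the narrowest at the other end. Do not tip a spindle over, and leave the tumbler and the glue bottle where they are.

Things in the scene. Friction and masses are not known exactly. Their poses are not given: they have to be found in the camera images.
- spindle_a: the widest disc spindle: round black base with a short stack of silver-grey disc blanks, 70 mm in diameter and 26 mm high over all, and a thin black post on its axis, 12 mm in diameter, whose top is 80 mm above the underside (54 mm of bare post to grip). Loose, stands upright, 60 to 260 g. Origin: centre of the underside; z up along the post.
- spindle_b: the second widest disc spindle: round black base with a short stack of silver-grey disc blanks, 58 mm in diameter and 26 mm high over all, and a thin black post on its axis, 12 mm in diameter, whose top is 80 mm above the underside (54 mm of bare post to grip). Loose, stands upright, 60 to 260 g. Origin: centre of the underside; z up along the post.
- spindle_c: the third widest disc spindle: round black base with a short stack of silver-grey disc blanks, 46 mm in diameter and 26 mm high over all, and a thin black post on its axis, 12 mm in diameter, whose top is 80 mm above the underside (54 mm of bare post to grip). Loose, stands upright, 60 to 260 g. Origin: centre of the underside; z up along the post.
- spindle_d: the narrowest disc spindle: round black base with a short stack of silver-grey disc blanks, 34 mm in diameter and 26 mm high over all, and a thin black post on its axis, 12 mm in diameter, whose top is 80 mm above the underside (54 mm of bare post to grip). Loose, stands upright, 60 to 260 g. Origin: centre of the underside; z up along the post.
- mark_1: round dark mark, 74 mm in diameter, inlaid flush in the plywood sorting board, number 1 of the four counted from the raised wooden stop (right next to the stop). Origin: centre of the mark on the board's top, 12 mm above the table; x along the row, away from the stop; z up. Board 340 x 90 mm, fixed, turned any way round; the stop is 14 mm high, its near face 41 mm from this centre.
- mark_2: round dark mark, 74 mm in diameter, inlaid flush in the plywood sorting board, number 2 of the four counted from the raised wooden stop. Origin: centre of the mark on the board's top, 12 mm above the table; x along the row, away from the stop; z up. Marks are 80 mm apart.
- mark_3: round dark mark, 74 mm in diameter, inlaid flush in the plywood sorting board, number 3 of the four counted from the raised wooden stop. Origin: centre of the mark on the board's top, 12 mm above the table; x along the row, away from the stop; z up. Marks are 80 mm apart.
- mark_4: round dark mark, 74 mm in diameter, inlaid flush in the plywood sorting board, number 4 of the four counted from the raised wooden stop (the end without a stop). Origin: centre of the mark on the board's top, 12 mm above the table; x along the row, away from the stop; z up. Marks are 80 mm apart.
- tumbler: bystander: steel drinking tumbler with black lid and blue straw, 78 mm wide, 140 mm high (straw to 193 mm); loose. Origin: centre of the underside.
- glue_bottle: bystander: white glue bottle with orange cap, 52 mm wide, 130 mm high; loose. Origin: centre of the underside.
There are look-alikes about, which are no part of the job. What is shaped like the spindle_c but purple or yellow is not meant. What is shaped like the spindle_a but turquoise is not meant.

How it is judged:
At the end, for the whole second after the job is handed in: Each spindle stands upright (within 0.1 rad) on the board's top, at rest, its axis within 12 mm of the centre of its mark: widest (70 mm) on mark 1 beside the stop, 58 mm on mark 2, 46 mm on mark 3, narrowest (34 mm) on mark 4 (horizontal distance between spindle_a and mark_1 below 0.012 m and z of spindle_a in the frame of mark_1 between -0.004 and 0.004 m and angle between each of spindle_a, spindle_b, spindle_c, spindle_d's own z axis and vertical below 0.1 rad and linear speed of each of spindle_a, spindle_b, spindle_c, spindle_d below 0.02 m/s and angular speed of each of spindle_a, spindle_b, spindle_c, spindle_d below 0.3 rad/s and horizontal distance between spindle_b and mark_2 below 0.012 m and z of spindle_b in the frame of mark_2 between -0.004 and 0.004 m and horizontal distance between spindle_c and mark_3 below 0.012 m and z of spindle_c in the frame of mark_3 between -0.004 and 0.004 m and horizontal distance between spindle_d and mark_4 below 0.012 m and z of spindle_d in the frame of mark_4 between -0.004 and 0.004 m); the robot touches nothing.
It fails at once if the tumbler is pushed more than 25 mm away or knocked over (distance of tumbler from where it was at the start of the episode above 0.025 m or angle between tumbler's own z axis and vertical above 0.4 rad).
It fails at once if the glue bottle is pushed more than 25 mm away or knocked over (distance of glue_bottle from where it was at the start of the episode above 0.025 m or angle between glue_bottle's own z axis and vertical above 0.4 rad).
It fails at once if a spindle is tipped over (more than 45 degrees) (angle between any of spindle_a, spindle_b, spindle_c, spindle_d's own z axis and vertical above 0.785 rad).
It also fails if it takes over 96 s, if anything falls off the work surface, if the arm or the gripper's body presses on something with over 40 N, if the wrist force passes 120 N, or if a joint passes its speed limit or range.

### The arm

A 6-joint arm with a two-finger parallel gripper is mounted at the origin on the work surface. World frame = base frame: x ahead of the robot, y to its left, z up, the work surface at z = 0. Lengths are in m, angles in rad, forces in N, time in s.
With the tool pointing down it reaches from about 0.35 to 0.875 m from the base axis. Payload 15.5 kg.
Tool frame: the origin (TCP) lies at the very end of the fingers, on their centre line; the grasp point (between the pads) lies 19 mm behind it (r.hold_point_z is the distance from the TCP to the grasp point, in m); z points along the fingers, y is the line along which they close (so a half turn about z gives the same grasp; the last joint's range is limited). The gripper opens to 85 mm and grips with 20 to 120 N. Pads are 22 mm wide; open, the fingers measure 114 mm over their backs; the gripper's body (76 mm by 85 mm) begins 54 mm behind the grasp point. The pads swing forward as they close: fully open they stand 13 mm farther back than shut.
Start: joints at [1.042, 0.494, 1.345, -0, 1.302, -0.096], TCP at [0.263, 0.567, 0.231] pointing down, gripper open.
Joint ranges: [-2.91, 2.91], [-0.82, 2.16], [0.22, 2.67], [-1.22, 4.37], [0.12, 2.79], [-3.08, 3.08]. Speed limits (rad/s): [1.89, 1.89, 2.57, 3.01, 3.01, 3.01].

### API

Orientations are given as a unit quaternion [w, x, y, z].
In Python, from plant import r, eyes gives the robot as it stands.
- The arm moves only by the shell command python3 -m crank 'ROWS'. ROWS is JSON, a list of rows, each an object of numbers: "tx", "ty", "tz": the shift along the tool's x, y, z each as a share of 300 mm, from -1 to 1; "rx", "ry", "rz": the turn, a rotation vector about the tool's x, y, z each as a share of 2 rad, from -1 to 1; "claw": the opening, from -1 (shut) to 1 (fully open). In form: [{"tx": .., "ty": .., "tz": .., "rx": .., "ry": .., "rz": .., "claw": ..}, ...]. A call has exactly 8 rows; each row is the pose to reach, as a shift and turn from the pose commanded when the call began, along the tool's axes at that moment; what a row does not reach only later rows make up. A row lasts 1/8 s, in which the tool goes at most 62.5 mm and 10.7 degrees, less where a joint would pass 70% of its speed; a pose out of reach is approached as far as the arm can. A call with a number of a shift or a turn outside -1 to 1 is refused whole. A call with a gripper value outside its range is refused whole. The fingers move at their own pace and stop on an object; the grip force is fixed at half the most. Time passes only in rows, so rows that repeat a pose let the fingers close, or fill a call up. It gives the time, the measured TCP pose, the force, the opening and the grip force at its end, in the units of the state.
- r.get_obs(): the state, without advancing time (a new reading comes with each control period).
- eyes.camera(name): name is "side" or "top" or "wrist"; returns the picture (420x560x3 uint8, red, green, blue); there is no depth.
- eyes.camera_info(name): a dict with "K" (3x3 intrinsics, pixels), "eye" and "rotation" of the camera in the world; the wrist camera has in their place "T_tool_cam" (4x4, takes a point from camera to tool coordinates, whose origin is the TCP and whose axes are the flange's). Camera axes: x right, y down, z forward; pixel columns grow to the right and rows downward; lengths in m; the calibration is good to about 2 mm. A picture is of the moment at which its call begins: read the wrist's pose just before it. camera_info takes no time and is no camera call.
- r.job_done(): hands the job in; it is judged then, once.
The state is a dict: "clock": time; "joint_positions": joint angles; "qvel": joint speeds; "joint_efforts": joint torques, N m; "tcp_pos": TCP position; "ee_rot": TCP orientation; "ft_force": force on the tool from outside, world axes, zero at the start; "torque": the same for the moment, N m; "grip_width": finger opening in m; "grip_force": force on a finger pad.
Only numpy, scipy, OpenCV 4.12 (cv2) and the standard library are available. Lean on these libraries where they do the work, as an engineer would, in place of code of your own. Each camera call takes 0.05 s, during which the arm holds its last target. There are 200 camera calls.

## Working session

There is one attempt and no reset: what is moved stays moved. The work goes in short steps, Python scripts to look and compute and a shell command to move; the robot and the scene stay as the last step left them, time stands still between calls to the robot, and variables do not carry over. Pictures are saved under pics/ and viewed, at most 14 in all, crops included, and the job is handed in when it is done.

```bash
ls; mkdir -p pics
python3 - <<'E'
from plant import r,eyes
import cv2,numpy as np
np.set_printoptions(precision=4,suppress=True)
for n in("top","side"):
    im=eyes.camera(n); cv2.imwrite(f"pics/{n}0.png",cv2.cvtColor(im,cv2.COLOR_RGB2BGR)); print(n,eyes.camera_info(n))
print(eyes.camera_info("wrist")); o=r.get_obs(); print(o, r.hold_point_z)
E
```

```text
pics
top {'K': array([[379.1913,   0.    , 278.0091],
       [  0.    , 379.1913, 208.0183],
       [  0.    ,   0.    ,   1.    ]]), 'eye': array([0.2844, 0.0044, 0.9968]), 'rotation': array([-0.0787,  0.7079, -0.6972,  0.081 ])}
side {'K': array([[413.0174,   0.    , 282.2186],
       [  0.    , 413.0174, 211.744 ],
       [  0.    ,   0.    ,   1.    ]]), 'eye': array([-0.1123, -0.806 ,  0.6644]), 'rotation': array([-0.4609,  0.8258, -0.2834,  0.1593])}
{'K': array([[342.4681,   0.    , 276.9263],
       [  0.    , 342.4681, 214.0965],
       [  0.    ,   0.    ,   1.    ]]), 'T_tool_cam': array([[-0.0002, -0.9636, -0.2675,  0.068 ],
       [ 1.    ,  0.0003, -0.0015, -0.0004],
       [ 0.0015, -0.2675,  0.9636, -0.1442],
       [ 0.    ,  0.    ,  0.    ,  1.    ]])}
{'clock': 0.1, 'joint_positions': array([ 1.0415,  0.4941,  1.346 ,  0.    ,  1.3025, -0.0955]), 'qvel': array([ 0.    , -0.0017, -0.0021, -0.0006,  0.0016, -0.0008]), 'joint_efforts': array([  0.0014, -88.3585, -38.4563,  -0.    ,   0.0051,  -0.    ]), 'tcp_pos': array([0.2625, 0.5668, 0.2308]), 'ee_rot': array([-0.0002,  0.2152,  0.9766, -0.0005]), 'ft_force': array([-0.8005, -0.8803, -0.5327]), 'torque': array([-0.0192,  0.0051, -0.0207]), 'grip_force': 0.0, 'grip_width': 0.08558110178997792} 0.0187
```

View pics/top0.png

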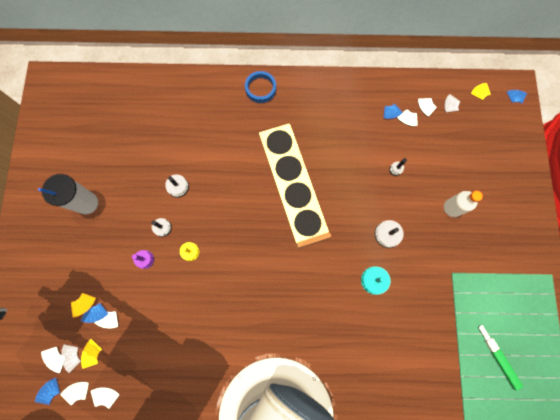

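View pics/side0.png

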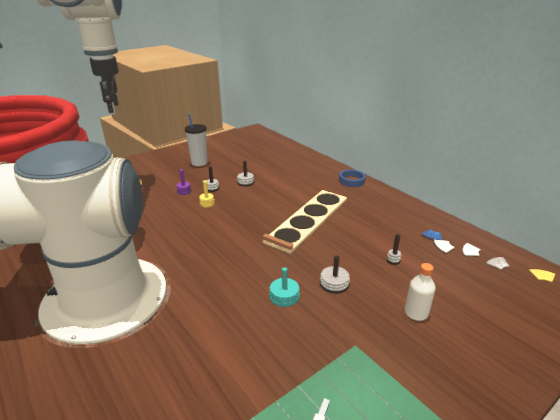

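The candidates in the top view are:
- **Grey spindles:** (389,234) is widest (a), (397,168) is narrowest (d), (176,186) is probably b, and (161,227) is probably c.
- **Look-alikes:** purple (143,259), yellow (189,251) and turquoise (376,280), all to be left alone.
- **Marks 1 to 4:** (307,223), (298,195), (288,168) and (279,142), with the stop at (313,240).

Next I'll check these in a close crop.

Run:
```python
import cv2,numpy as np
t=cv2.imread("pics/top0.png");s=cv2.imread("pics/side0.png")
def c(im,u,v,n=20): return cv2.resize(im[v-n:v+n,u-n:u+n],(200,200),interpolation=cv2.INTER_CUBIC)
T=[(392,232),(176,186),(161,227),(397,168)];S=[(335,275),(245,174),(211,180),(395,249)]
m=np.vstack([np.hstack([c(t,*p) for p in T]),np.hstack([c(s,*p) for p in S])])
cv2.imwrite("pics/mos.png",m)
```

```text
(no output)
```

View pics/mos.png

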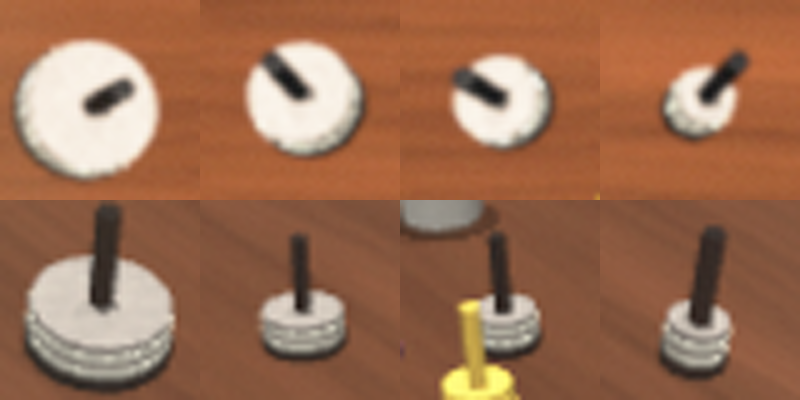

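```bash
cat > h.py <<'E'
import cv2,numpy as np
from plant import r,eyes
from scipy.spatial.transform import Rotation as R
np.set_printoptions(precision=4,suppress=True)
def Rq(q): q=np.asarray(q); return R.from_quat([*q[1:],q[0]]).as_matrix()
def cam(n):
    c=eyes.camera_info(n); 
    if n!="wrist":
        M=np.asarray(c["rotation"]); return c["K"],c["eye"],(M if M.shape==(3,3) else Rq(M))
    o=r.get_obs(); A=Rq(o["ee_rot"]);T=c["T_tool_cam"]; return c["K"],A@T[:3,3]+o["tcp_pos"],A@T[:3,:3]
def P(C):
    K,e,A=C; return K@np.c_[A.T,-A.T@e]
def tri(C1,p1,C2,p2):
    X=cv2.triangulatePoints(P(C1),P(C2),np.float64(p1).reshape(2,1),np.float64(p2).reshape(2,1)).ravel(); X=X[:3]/X[3]
    e=[np.linalg.norm(proj(C,X)-p) for C,p in((C1,p1),(C2,p2))]; return X,e
def proj(C,X): q=P(C)@np.r_[X,1]; return q[:2]/q[2]
def onz(C,p,z):
    K,e,A=C; d=A@np.linalg.solve(K,[p[0],p[1],1]); return e+d*(z-e[2])/d[2]
E
python3 - <<'E'
from h import *
t,s=cam("top"),cam("side")
W={}
for n,p,q in[("a",(397.4,229.4),(336.4,256.6)),("b",(169.8,177.6),(245,161.6)),("c",(153,222),(210.4,167.6)),("d",(404.8,159.6),(397.4,235.4))]:
    print(n,*tri(t,p,s,q), onz(t,p,.08))
# disc-top width, white blob in top view
im=cv2.imread("pics/top0.png")
def marks(f,box):
    x0,y0,x1,y1=box; g=cv2.imread(f)[y0:y1,x0:x1].max(2)
    k,l,st,c=cv2.connectedComponentsWithStats((g<60).astype('uint8'))
    return [(c[i]+[x0,y0],st[i]) for i in range(1,k) if st[i,4]>60]
A=marks("pics/top0.png",(255,120,335,250));B=marks("pics/side0.png",(260,185,355,250))
A.sort(key=lambda a:-a[0][1]);B.sort(key=lambda a:a[0][0])
print(len(A),len(B),[a[1][4] for a in A],[a[1][4] for a in B])
for a,b in zip(A,B): print(a[0],b[0],*tri(t,a[0],s,b[0]),onz(t,a[0],.012))
for n,p in[("tumbler",(85,203)),("glue",(455,208)),("yellow",(189,251)),("purple",(143,259)),("turq",(376,281))]: print(n,onz(t,p,0.02))
E
```

```text
a [ 0.4468 -0.2908  0.0819] [np.float64(0.4245446284019486), np.float64(0.38414895666484294)] [ 0.4463 -0.2907  0.08  ]
b [0.5725 0.2772 0.0771] [np.float64(0.7152805478898325), np.float64(0.4523389797241034)] [0.57   0.2771 0.08  ]
c [0.458  0.3099 0.0759] [np.float64(0.8184329873332156), np.float64(0.5204596851167811)] [0.4554 0.3094 0.08  ]
d [ 0.6283 -0.3203  0.0797] [np.float64(0.18019461039152934), np.float64(0.1598857189967802)] [ 0.6278 -0.3199  0.08  ]
0 0 [] []
tumbler [0.5149 0.5134 0.02  ]
glue [ 0.5167 -0.4661  0.02  ]
yellow [0.3922 0.2302 0.02  ]
purple [0.37   0.3464 0.02  ]
turq [ 0.3234 -0.2483  0.02  ]
```

```bash
cat > m.py <<'E'
from h import *
t,s=cam("top"),cam("side")
def marks(f,box):
    x0,y0,x1,y1=box; g=cv2.cvtColor(cv2.imread(f)[y0:y1,x0:x1],cv2.COLOR_BGR2HSV); out=[]
    k,l,st,c=cv2.connectedComponentsWithStats((g[...,2]<75).astype('uint8'))
    return [(c[i]+[x0,y0],st[i]) for i in range(1,k) if st[i,4]>60]
A=marks("pics/top0.png",(255,120,335,250));B=marks("pics/side0.png",(260,185,355,250))
A.sort(key=lambda a:-a[0][1]);B.sort(key=lambda a:a[0][0])
print([a[1] for a in A],[a[1] for a in B])
for a,b in zip(A,B): print(a[0],b[0],*tri(t,a[0],s,b[0]),onz(t,a[0],.012))
E
python3 m.py
python3 - <<'E'
from h import *
im=cv2.imread("pics/top0.png"); print(im[223,300:314].max(1), im[168,285:292].max(1)); print(cv2.imread("pics/side0.png")[235,280:296])
t=cam("top")
g=cv2.cvtColor(im,cv2.COLOR_BGR2HSV); m=((g[...,1]<60)&(g[...,2]>120)).astype('uint8')
for n,(u,v) in dict(a=(389,234),b=(176,186),c=(161,227),d=(397,168)).items():
    w=m[v-20:v+20,u-20:u+20]; p=cv2.findNonZero(w); print(n,cv2.minEnclosingCircle(p)[1]*2*2.56)
E
```

```text
[array([ 41,  98,  23,  17, 156], dtype=int32), array([44, 91, 19, 11, 91], dtype=int32), array([ 31,  64,  24,  23, 233], dtype=int32), array([ 22,  37,  23,  22, 204], dtype=int32), array([ 13,  17,  22,  16, 134], dtype=int32)] []
[74 73 74 71 73 76 76 75 76 72 76 73 75 77] [72 77 76 76 75 75 76]
[[57 66 75]
 [57 67 76]
 [56 66 76]
 [58 67 77]
 [58 67 76]
 [56 66 74]
 [59 69 78]
 [59 68 77]
 [58 67 77]
 [56 66 76]
 [60 70 78]
 [58 68 77]
 [58 66 77]
 [57 66 76]
 [57 66 76]
 [58 68 77]]
a 70.855166015625
b 56.939287109375
c 47.8326220703125
d 34.820278320312504
```

Diameters match a/b/c/d. I'll raise the mark threshold.

```bash
sed -i "s/(g\[...,2\]<75)/((g[...,2]<100)\&(g[...,1]<110))/" m.py; python3 m.py
```

```text
[array([ 40,  91,  25,  24, 488], dtype=int32), array([ 31,  63,  24,  24, 464], dtype=int32), array([ 21,  37,  25,  23, 447], dtype=int32), array([ 13,  11,  23,  22, 417], dtype=int32)] [array([ 15,  44,  25,  14, 248], dtype=int32), array([ 30,  31,  24,  13, 239], dtype=int32), array([ 44,  20,  23,  11, 203], dtype=int32), array([ 57,   9,  22,  10, 170], dtype=int32)]
[307.2439 222.5246] [287.5766 234.7137] [ 0.4748 -0.0761  0.0126] [np.float64(0.8265512715557233), np.float64(0.6664356064018274)] [ 0.473 -0.075  0.012]
[297.4353 194.7823] [301.7406 222.0377] [ 0.5497 -0.0495  0.011 ] [np.float64(0.4126049358717636), np.float64(0.3228473111914984)] [ 0.5485 -0.0489  0.012 ]
[288.0895 167.7987] [315.202  209.9655] [ 0.6254 -0.0236  0.0113] [np.float64(0.3292492202373791), np.float64(0.2503718244872843)] [ 0.6243 -0.0231  0.012 ]
[278.9928 141.7506] [327.6588 198.8529] [0.7011 0.0022 0.0118] [np.float64(0.4137220693315322), np.float64(0.30633862511687415)] [0.7    0.0028 0.012 ]
```

```bash
cat > g.py <<'E'
import sys; from h import *
o=r.get_obs(); A=Rq(o["ee_rot"]); d=np.array([float(v) for v in sys.argv[1:4]])-o["tcp_pos"]
print(o["clock"],o["tcp_pos"],"shares",A.T@d/.3,"yaw err",A[:2,0])
E
python3 -m crank '[{"tx":-0.2,"ty":-0.12,"tz":0,"rz":-0.08,"claw":1},{"tx":-0.4,"ty":-0.24,"tz":0,"rz":-0.16,"claw":1},{"tx":-0.55,"ty":-0.35,"tz":0,"rz":-0.217,"claw":1},{"tx":-0.7,"ty":-0.444,"tz":0,"rz":-0.217,"claw":1},{"tx":-0.7,"ty":-0.444,"tz":0,"rz":-0.217,"claw":1},{"tx":-0.7,"ty":-0.444,"tz":0,"rz":-0.217,"claw":1},{"tx":-0.7,"ty":-0.444,"tz":0,"rz":-0.217,"claw":1},{"tx":-0.7,"ty":-0.444,"tz":0,"rz":-0.217,"claw":1}]'
python3 g.py .571 .277 .13
```

```text
0.1 [0.2625 0.5668 0.2308] shares [-1.3391 -0.4441  0.3362] yaw err [-0.9074  0.4203]invalid input
```

```bash
python3 -m crank '[{"tx":-0.2,"ty":-0.12,"tz":0,"rx":0,"ry":0,"rz":-0.08,"claw":1},{"tx":-0.4,"ty":-0.24,"tz":0,"rx":0,"ry":0,"rz":-0.16,"claw":1},{"tx":-0.55,"ty":-0.35,"tz":0,"rx":0,"ry":0,"rz":-0.217,"claw":1},{"tx":-0.7,"ty":-0.444,"tz":0,"rx":0,"ry":0,"rz":-0.217,"claw":1},{"tx":-0.7,"ty":-0.444,"tz":0,"rx":0,"ry":0,"rz":-0.217,"claw":1},{"tx":-0.7,"ty":-0.444,"tz":0,"rx":0,"ry":0,"rz":-0.217,"claw":1},{"tx":-0.7,"ty":-0.444,"tz":0,"rx":0,"ry":0,"rz":-0.217,"claw":1},{"tx":-0.7,"ty":-0.444,"tz":0,"rx":0,"ry":0,"rz":-0.217,"claw":1}]'
python3 g.py .571 .277 .13
```

```text
clock: 1.1
tcp_pos: [0.3966, 0.3588, 0.2312]
ee_rot: [-0.0, -0.001, 1.0, -0.0]
ft_force: [0.3, 0.4, -0.0]
grip_width: 0.0858
grip_force: 0.0
1.1 [0.3966 0.3588 0.2312] shares [-0.5807 -0.2738  0.3372] yaw err [-1.     -0.0018]
```

```bash
python3 -m crank '[{"tx":-0.2,"ty":-0.1,"tz":0,"rx":0,"ry":0,"rz":0,"claw":1},{"tx":-0.4,"ty":-0.2,"tz":0,"rx":0,"ry":0,"rz":0,"claw":1},{"tx":-0.58,"ty":-0.274,"tz":0.1,"rx":0,"ry":0,"rz":0,"claw":1},{"tx":-0.58,"ty":-0.274,"tz":0.2,"rx":0,"ry":0,"rz":0,"claw":1},{"tx":-0.58,"ty":-0.274,"tz":0.337,"rx":0,"ry":0,"rz":0,"claw":1},{"tx":-0.58,"ty":-0.274,"tz":0.337,"rx":0,"ry":0,"rz":0,"claw":1},{"tx":-0.58,"ty":-0.274,"tz":0.337,"rx":0,"ry":0,"rz":0,"claw":1},{"tx":-0.58,"ty":-0.274,"tz":0.337,"rx":0,"ry":0,"rz":0,"claw":1}]'
python3 g.py .571 .277 .04
python3 - <<'E'
from h import *
w=cam("wrist"); im=eyes.camera("wrist"); cv2.imwrite("pics/w1.png",cv2.cvtColor(im,cv2.COLOR_RGB2BGR))
print(proj(w,[.571,.277,.08]),proj(w,[.571,.277,.026]),w[1])
E
```

```text
clock: 2.1
tcp_pos: [0.572, 0.2765, 0.1321]
ee_rot: [0.001, -0.0, 1.0, 0.0]
ft_force: [0.8, 0.5, 0.8]
grip_width: 0.0854
grip_force: 0.0
2.1 [0.572  0.2765 0.1321] shares [0.0041 0.0013 0.307 ] yaw err [-1.     -0.0008]
[278.4347 234.2714] [278.1677 210.9934] [0.5035 0.2761 0.2761]
```

View pics/w1.png

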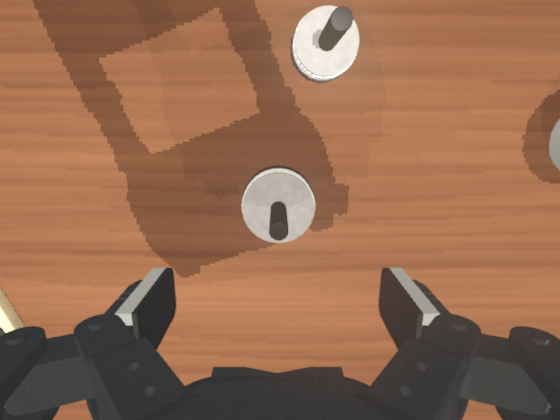

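The post top is at (278,231) against a predicted (278,234), which agrees to 2 mm. Now I'll descend and grip.

```bash
python3 -m crank '[{"tx":0.008,"ty":0.001,"tz":0.15,"rx":0,"ry":0,"rz":0,"claw":1},{"tx":0.008,"ty":0.001,"tz":0.25,"rx":0,"ry":0,"rz":0,"claw":1},{"tx":0.008,"ty":0.001,"tz":0.305,"rx":0,"ry":0,"rz":0,"claw":1},{"tx":0.008,"ty":0.001,"tz":0.305,"rx":0,"ry":0,"rz":0,"claw":-1},{"tx":0.008,"ty":0.001,"tz":0.305,"rx":0,"ry":0,"rz":0,"claw":-1},{"tx":0.008,"ty":0.001,"tz":0.305,"rx":0,"ry":0,"rz":0,"claw":-1},{"tx":0.008,"ty":0.001,"tz":0.305,"rx":0,"ry":0,"rz":0,"claw":-1},{"tx":0.008,"ty":0.001,"tz":0.305,"rx":0,"ry":0,"rz":0,"claw":-1}]'
python3 g.py .5690 .277 .04
```

```text
clock: 3.15
tcp_pos: [0.5691, 0.2762, 0.0391]
ee_rot: [0.0, -0.0, 1.0, 0.0]
ft_force: [0.5, 1.1, 5.8]
grip_width: 0.0103
grip_force: 58.7
3.15 [0.5691 0.2762 0.0391] shares [ 0.0005  0.0026 -0.0029] yaw err [-1.     -0.0002]
```

```bash
python3 -m crank '[{"tx":0,"ty":0,"tz":-0.1,"rx":0,"ry":0,"rz":0,"claw":-1},{"tx":0,"ty":0,"tz":-0.25,"rx":0,"ry":0,"rz":0,"claw":-1},{"tx":0,"ty":-0.1,"tz":-0.35,"rx":0,"ry":0,"rz":0,"claw":-1},{"tx":0.03,"ty":-0.25,"tz":-0.35,"rx":0,"ry":0,"rz":0,"claw":-1},{"tx":0.067,"ty":-0.45,"tz":-0.35,"rx":0,"ry":0,"rz":0,"claw":-1},{"tx":0.067,"ty":-0.65,"tz":-0.35,"rx":0,"ry":0,"rz":0,"claw":-1},{"tx":0.067,"ty":-0.8,"tz":-0.35,"rx":0,"ry":0,"rz":0,"claw":-1},{"tx":0.067,"ty":-0.9,"tz":-0.35,"rx":0,"ry":0,"rz":0,"claw":-1}]'
python3 g.py .549 -.049 .06
```

```text
clock: 4.15
tcp_pos: [0.5485, 0.004, 0.1437]
ee_rot: [-0.0, 0.001, 1.0, -0.0]
ft_force: [0.5, 0.6, -0.8]
grip_width: 0.0105
grip_force: 58.8
4.15 [0.5485 0.004  0.1437] shares [-0.0018 -0.1767  0.2791] yaw err [-1.      0.0012]
```

```bash
python3 -m crank '[{"tx":0,"ty":-0.1,"tz":0,"rx":0,"ry":0,"rz":0,"claw":-1},{"tx":0,"ty":-0.184,"tz":0,"rx":0,"ry":0,"rz":0,"claw":-1},{"tx":0,"ty":-0.184,"tz":0.1,"rx":0,"ry":0,"rz":0,"claw":-1},{"tx":0,"ty":-0.184,"tz":0.2,"rx":0,"ry":0,"rz":0,"claw":-1},{"tx":0,"ty":-0.184,"tz":0.28,"rx":0,"ry":0,"rz":0,"claw":-1},{"tx":0,"ty":-0.184,"tz":0.28,"rx":0,"ry":0,"rz":0,"claw":-1},{"tx":0,"ty":-0.184,"tz":0.28,"rx":0,"ry":0,"rz":0,"claw":-1},{"tx":0,"ty":-0.184,"tz":0.28,"rx":0,"ry":0,"rz":0,"claw":-1}]'
python3 g.py .549 -.049 .0515
python3 - <<'E'
from h import *
w=cam("wrist"); im=eyes.camera("wrist"); cv2.imwrite("pics/w2.png",cv2.cvtColor(im,cv2.COLOR_RGB2BGR))
for m in ((.4735,-.0755,.012),(.549,-.049,.012),(.549,-.049,.046)): print(proj(w,m))
E
```

```text
clock: 5.15
tcp_pos: [0.5495, -0.0491, 0.0607]
ee_rot: [0.001, -0.0, 1.0, -0.0]
ft_force: [1.0, -0.2, -2.1]
grip_width: 0.0104
grip_force: 58.8
5.15 [ 0.5495 -0.0491  0.0607] shares [0.0016 0.0005 0.0308] yaw err [-1.     -0.0003]
[228.7577 103.9203]
[278.0067 236.9889]
[278.0916 259.6234]
```

View pics/w2.png

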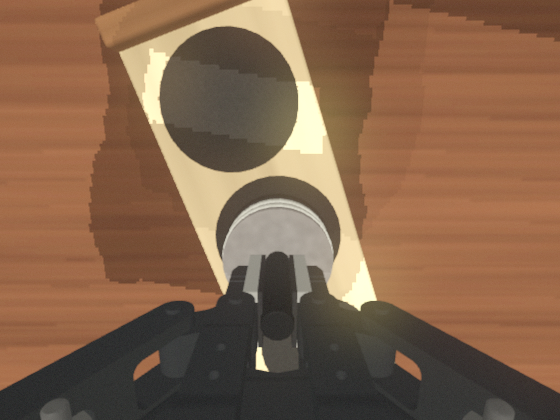

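Mark 1 shows at (229,99) against a predicted (229,104), so I'll shift the marks about 2 mm toward -x. Then lower and release.

```bash
python3 -m crank '[{"tx":0.008,"ty":0,"tz":0.015,"rx":0,"ry":0,"rz":0,"claw":-1},{"tx":0.008,"ty":0,"tz":0.03,"rx":0,"ry":0,"rz":0,"claw":-1},{"tx":0.008,"ty":0,"tz":0.031,"rx":0,"ry":0,"rz":0,"claw":-1},{"tx":0.008,"ty":0,"tz":0.031,"rx":0,"ry":0,"rz":0,"claw":1},{"tx":0.008,"ty":0,"tz":0.031,"rx":0,"ry":0,"rz":0,"claw":1},{"tx":0.008,"ty":0,"tz":0.031,"rx":0,"ry":0,"rz":0,"claw":1},{"tx":0.008,"ty":0,"tz":-0.1,"rx":0,"ry":0,"rz":0,"claw":1},{"tx":0.008,"ty":0,"tz":-0.25,"rx":0,"ry":0,"rz":0,"claw":1}]'
python3 g.py .4545 .3095 .135
```

```text
clock: 6.2
tcp_pos: [0.5459, -0.049, 0.1351]
ee_rot: [-0.001, -0.0, 1.0, 0.0]
ft_force: [1.8, -0.7, 1.0]
grip_width: 0.0853
grip_force: 0.0
6.2 [ 0.5459 -0.049   0.1351] shares [0.3045 1.1952 0.0012] yaw err [-1.     -0.0002]
```

```bash
python3 -m crank '[{"tx":0.05,"ty":0.12,"tz":0,"rx":0,"ry":0,"rz":0,"claw":1},{"tx":0.1,"ty":0.3,"tz":0,"rx":0,"ry":0,"rz":0,"claw":1},{"tx":0.15,"ty":0.5,"tz":0,"rx":0,"ry":0,"rz":0,"claw":1},{"tx":0.2,"ty":0.7,"tz":0,"rx":0,"ry":0,"rz":0,"claw":1},{"tx":0.25,"ty":0.9,"tz":0,"rx":0,"ry":0,"rz":0,"claw":1},{"tx":0.306,"ty":1,"tz":0,"rx":0,"ry":0,"rz":0,"claw":1},{"tx":0.306,"ty":1,"tz":0,"rx":0,"ry":0,"rz":0,"claw":1},{"tx":0.306,"ty":1,"tz":0,"rx":0,"ry":0,"rz":0,"claw":1}]'
python3 g.py .4545 .3095 .039;  python3 - <<'E'
from h import *
w=cam("wrist"); im=eyes.camera("wrist"); cv2.imwrite("pics/w3.png",cv2.cvtColor(im,cv2.COLOR_RGB2BGR))
print(proj(w,[.4545,.3095,.08]))
E
```

```text
clock: 7.2
tcp_pos: [0.4547, 0.2506, 0.1346]
ee_rot: [0.0, -0.0, 1.0, -0.0]
ft_force: [-0.9, -0.4, -0.1]
grip_width: 0.0856
grip_force: 0.0
7.2 [0.4547 0.2506 0.1346] shares [0.0006 0.1963 0.3188] yaw err [-1.     -0.0005]
[373.9125 234.3923]
```

View pics/w3.png

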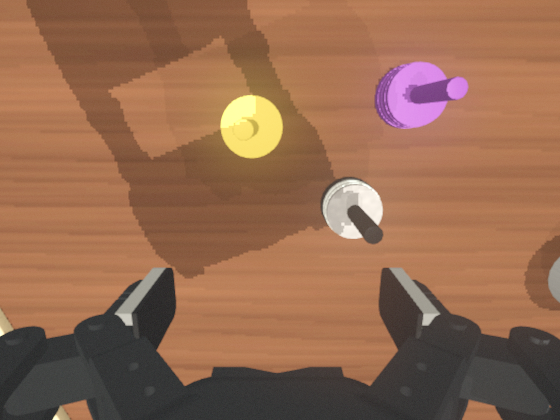

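The grey post top of c is at (373,234), as predicted. Next: align, descend and grip.

```bash
python3 -m crank '[{"tx":0,"ty":0.12,"tz":0,"rx":0,"ry":0,"rz":0,"claw":1},{"tx":0,"ty":0.195,"tz":0,"rx":0,"ry":0,"rz":0,"claw":1},{"tx":0,"ty":0.195,"tz":0.15,"rx":0,"ry":0,"rz":0,"claw":1},{"tx":0,"ty":0.195,"tz":0.27,"rx":0,"ry":0,"rz":0,"claw":1},{"tx":0,"ty":0.195,"tz":0.318,"rx":0,"ry":0,"rz":0,"claw":1},{"tx":0,"ty":0.195,"tz":0.318,"rx":0,"ry":0,"rz":0,"claw":-1},{"tx":0,"ty":0.195,"tz":0.318,"rx":0,"ry":0,"rz":0,"claw":-1},{"tx":0,"ty":0.195,"tz":0.318,"rx":0,"ry":0,"rz":0,"claw":-1}]'
python3 -m crank '[{"tx":0,"ty":0,"tz":0,"rx":0,"ry":0,"rz":0,"claw":-1},{"tx":0,"ty":0,"tz":0,"rx":0,"ry":0,"rz":0,"claw":-1},{"tx":0,"ty":0,"tz":-0.1,"rx":0,"ry":0,"rz":0,"claw":-1},{"tx":0,"ty":0,"tz":-0.25,"rx":0,"ry":0,"rz":0,"claw":-1},{"tx":0,"ty":0,"tz":-0.4,"rx":0,"ry":0,"rz":0,"claw":-1},{"tx":-0.1,"ty":-0.1,"tz":-0.4,"rx":0,"ry":0,"rz":0,"claw":-1},{"tx":-0.2,"ty":-0.2,"tz":-0.4,"rx":0,"ry":0,"rz":0,"claw":-1},{"tx":-0.3,"ty":-0.3,"tz":-0.4,"rx":0,"ry":0,"rz":0,"claw":-1}]'
python3 g.py .6225 -.023 .062
```

```text
clock: 8.25
tcp_pos: [0.4552, 0.3097, 0.0404]
ee_rot: [0.001, -0.0, 1.0, 0.0]
ft_force: [0.5, -1.1, 0.5]
grip_width: 0.0323
grip_force: 0.0
clock: 9.25
tcp_pos: [0.5453, 0.2185, 0.1597]
ee_rot: [0.0, -0.0, 1.0, 0.0]
ft_force: [0.0, -0.0, -2.3]
grip_width: 0.0103
grip_force: 58.5
9.25 [0.5453 0.2185 0.1597] shares [-0.2566 -0.8052  0.3258] yaw err [-1.     -0.0005]
```

```bash
python3 -m crank '[{"tx":-0.1,"ty":-0.15,"tz":0,"rx":0,"ry":0,"rz":0,"claw":-1},{"tx":-0.2,"ty":-0.35,"tz":0,"rx":0,"ry":0,"rz":0,"claw":-1},{"tx":-0.257,"ty":-0.55,"tz":0,"rx":0,"ry":0,"rz":0,"claw":-1},{"tx":-0.257,"ty":-0.7,"tz":0,"rx":0,"ry":0,"rz":0,"claw":-1},{"tx":-0.257,"ty":-0.806,"tz":0,"rx":0,"ry":0,"rz":0,"claw":-1},{"tx":-0.257,"ty":-0.806,"tz":0.1,"rx":0,"ry":0,"rz":0,"claw":-1},{"tx":-0.257,"ty":-0.806,"tz":0.2,"rx":0,"ry":0,"rz":0,"claw":-1},{"tx":-0.257,"ty":-0.806,"tz":0.3,"rx":0,"ry":0,"rz":0,"claw":-1}]'
python3 g.py .6225 -.023 .0525
```

```text
clock: 10.25
tcp_pos: [0.6217, -0.0225, 0.0686]
ee_rot: [0.0, 0.0, 1.0, -0.0]
ft_force: [-0.8, -0.2, -0.8]
grip_width: 0.0103
grip_force: 58.5
10.25 [ 0.6217 -0.0225  0.0686] shares [-0.0028 -0.0016  0.0538] yaw err [-1.      0.0001]
```

```bash
python3 -m crank '[{"tx":-0.002,"ty":-0.002,"tz":0.04,"rx":0,"ry":0,"rz":0,"claw":-1},{"tx":-0.002,"ty":-0.002,"tz":0.056,"rx":0,"ry":0,"rz":0,"claw":-1},{"tx":-0.002,"ty":-0.002,"tz":0.056,"rx":0,"ry":0,"rz":0,"claw":-1},{"tx":-0.002,"ty":-0.002,"tz":0.056,"rx":0,"ry":0,"rz":0,"claw":1},{"tx":-0.002,"ty":-0.002,"tz":0.056,"rx":0,"ry":0,"rz":0,"claw":1},{"tx":-0.002,"ty":-0.002,"tz":0.056,"rx":0,"ry":0,"rz":0,"claw":1},{"tx":-0.002,"ty":-0.002,"tz":-0.1,"rx":0,"ry":0,"rz":0,"claw":1},{"tx":-0.002,"ty":-0.002,"tz":-0.25,"rx":0,"ry":0,"rz":0,"claw":1}]'
python3 g.py .628 -.32 .135
```

```text
clock: 11.25
tcp_pos: [0.6221, -0.0229, 0.1453]
ee_rot: [-0.0, -0.0, 1.0, 0.0]
ft_force: [0.8, -0.0, -0.3]
grip_width: 0.0854
grip_force: 0.0
11.25 [ 0.6221 -0.0229  0.1453] shares [-0.0196 -0.9903  0.0343] yaw err [-1.     -0.0002]
```

```bash
python3 -m crank '[{"tx":0,"ty":-0.15,"tz":0,"rx":0,"ry":0,"rz":0,"claw":1},{"tx":-0.015,"ty":-0.35,"tz":0,"rx":0,"ry":0,"rz":0,"claw":1},{"tx":-0.015,"ty":-0.55,"tz":0,"rx":0,"ry":0,"rz":0,"claw":1},{"tx":-0.015,"ty":-0.75,"tz":0,"rx":0,"ry":0,"rz":0,"claw":1},{"tx":-0.015,"ty":-0.9,"tz":0,"rx":0,"ry":0,"rz":0,"claw":1},{"tx":-0.015,"ty":-0.99,"tz":0.03,"rx":0,"ry":0,"rz":0,"claw":1},{"tx":-0.015,"ty":-0.99,"tz":0.03,"rx":0,"ry":0,"rz":0,"claw":1},{"tx":-0.015,"ty":-0.99,"tz":0.03,"rx":0,"ry":0,"rz":0,"claw":1}]'
python3 g.py .627 -.32 .039;  python3 - <<'E'
from h import *
w=cam("wrist"); im=eyes.camera("wrist"); cv2.imwrite("pics/w4.png",cv2.cvtColor(im,cv2.COLOR_RGB2BGR))
print(proj(w,[.627,-.32,.08]))
E
```

```text
clock: 12.25
tcp_pos: [0.6269, -0.3187, 0.1349]
ee_rot: [-0.0, -0.0, 1.0, 0.0]
ft_force: [0.7, 0.2, 0.3]
grip_width: 0.085
grip_force: 0.0
12.25 [ 0.6269 -0.3187  0.1349] shares [-0.0006 -0.0044  0.3196] yaw err [-1.     -0.0008]
[275.6032 234.778 ]
```

View pics/w4.png

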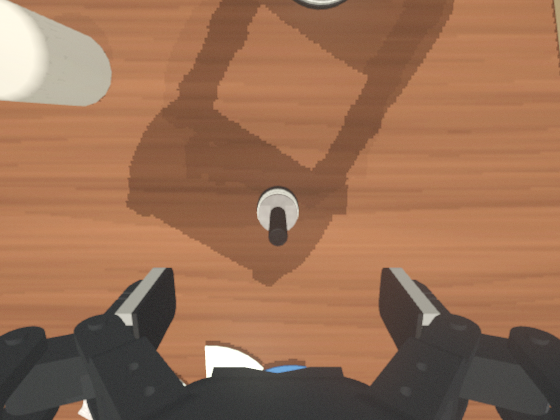

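The post top of d is at (278,237), so it is centred. Descend, grip, lift.

```bash
python3 -m crank '[{"tx":-0.003,"ty":0,"tz":0.15,"rx":0,"ry":0,"rz":0,"claw":1},{"tx":-0.003,"ty":0,"tz":0.27,"rx":0,"ry":0,"rz":0,"claw":1},{"tx":-0.003,"ty":0,"tz":0.32,"rx":0,"ry":0,"rz":0,"claw":1},{"tx":-0.003,"ty":0,"tz":0.32,"rx":0,"ry":0,"rz":0,"claw":1},{"tx":-0.003,"ty":0,"tz":0.32,"rx":0,"ry":0,"rz":0,"claw":-1},{"tx":-0.003,"ty":0,"tz":0.32,"rx":0,"ry":0,"rz":0,"claw":-1},{"tx":-0.003,"ty":0,"tz":0.32,"rx":0,"ry":0,"rz":0,"claw":-1},{"tx":-0.003,"ty":0,"tz":0.32,"rx":0,"ry":0,"rz":0,"claw":-1}]'
python3 -m crank '[{"tx":0,"ty":0,"tz":0,"rx":0,"ry":0,"rz":0,"claw":-1},{"tx":0,"ty":0,"tz":-0.1,"rx":0,"ry":0,"rz":0,"claw":-1},{"tx":0,"ty":0,"tz":-0.25,"rx":0,"ry":0,"rz":0,"claw":-1},{"tx":0,"ty":0,"tz":-0.4,"rx":0,"ry":0,"rz":0,"claw":-1},{"tx":-0.05,"ty":0.1,"tz":-0.4,"rx":0,"ry":0,"rz":0,"claw":-1},{"tx":-0.15,"ty":0.3,"tz":-0.4,"rx":0,"ry":0,"rz":0,"claw":-1},{"tx":-0.235,"ty":0.5,"tz":-0.4,"rx":0,"ry":0,"rz":0,"claw":-1},{"tx":-0.235,"ty":0.6,"tz":-0.4,"rx":0,"ry":0,"rz":0,"claw":-1}]'
python3 g.py .6985 .0025 .062
```

```text
clock: 13.3
tcp_pos: [0.6279, -0.3201, 0.0397]
ee_rot: [0.0, -0.0, 1.0, -0.0]
ft_force: [0.0, 0.8, -0.9]
grip_width: 0.0126
grip_force: 3.2
clock: 14.3
tcp_pos: [0.6993, -0.1371, 0.1591]
ee_rot: [0.0, -0.001, 1.0, 0.0]
ft_force: [0.3, -0.8, -1.4]
grip_width: 0.0106
grip_force: 58.4
14.3 [ 0.6993 -0.1371  0.1591] shares [0.002  0.4652 0.3236] yaw err [-1.     -0.0019]
```

```bash
python3 -m crank '[{"tx":0,"ty":0.15,"tz":0,"rx":0,"ry":0,"rz":0,"claw":-1},{"tx":0.002,"ty":0.3,"tz":0,"rx":0,"ry":0,"rz":0,"claw":-1},{"tx":0.002,"ty":0.4,"tz":0,"rx":0,"ry":0,"rz":0,"claw":-1},{"tx":0.002,"ty":0.47,"tz":0,"rx":0,"ry":0,"rz":0,"claw":-1},{"tx":0.002,"ty":0.47,"tz":0.1,"rx":0,"ry":0,"rz":0,"claw":-1},{"tx":0.002,"ty":0.47,"tz":0.2,"rx":0,"ry":0,"rz":0,"claw":-1},{"tx":0.002,"ty":0.47,"tz":0.32,"rx":0,"ry":0,"rz":0,"claw":-1},{"tx":0.002,"ty":0.47,"tz":0.32,"rx":0,"ry":0,"rz":0,"claw":-1}]'
python3 g.py .6985 .0025 .0515
```

```text
clock: 15.3
tcp_pos: [0.6959, 0.0008, 0.0608]
ee_rot: [-0.002, 0.0, 1.0, 0.0]
ft_force: [-0.6, 0.4, -1.1]
grip_width: 0.0103
grip_force: 58.5
15.3 [0.6959 0.0008 0.0608] shares [-0.0089  0.0057  0.0309] yaw err [-1.      0.0003]
```

```bash
python3 -m crank '[{"tx":-0.006,"ty":0.005,"tz":0.02,"rx":0,"ry":0,"rz":0,"claw":-1},{"tx":-0.006,"ty":0.005,"tz":0.031,"rx":0,"ry":0,"rz":0,"claw":-1},{"tx":-0.006,"ty":0.005,"tz":0.031,"rx":0,"ry":0,"rz":0,"claw":-1},{"tx":-0.006,"ty":0.005,"tz":0.031,"rx":0,"ry":0,"rz":0,"claw":1},{"tx":-0.006,"ty":0.005,"tz":0.031,"rx":0,"ry":0,"rz":0,"claw":1},{"tx":-0.006,"ty":0.005,"tz":0.031,"rx":0,"ry":0,"rz":0,"claw":1},{"tx":-0.006,"ty":0.005,"tz":-0.1,"rx":0,"ry":0,"rz":0,"claw":1},{"tx":-0.006,"ty":0.005,"tz":-0.25,"rx":0,"ry":0,"rz":0,"claw":1}]'
python3 g.py .446 -.2905 .135
```

```text
clock: 16.3
tcp_pos: [0.6989, 0.0026, 0.1386]
ee_rot: [-0.001, -0.0, 1.0, 0.0]
ft_force: [0.9, -1.1, -0.5]
grip_width: 0.0853
grip_force: 0.0
16.3 [0.6989 0.0026 0.1386] shares [ 0.8431 -0.9767  0.0134] yaw err [-1.     -0.0002]
```

```bash
python3 -m crank '[{"tx":0.1,"ty":-0.12,"tz":0,"rx":0,"ry":0,"rz":0,"claw":1},{"tx":0.22,"ty":-0.26,"tz":0,"rx":0,"ry":0,"rz":0,"claw":1},{"tx":0.35,"ty":-0.41,"tz":0,"rx":0,"ry":0,"rz":0,"claw":1},{"tx":0.48,"ty":-0.56,"tz":0,"rx":0,"ry":0,"rz":0,"claw":1},{"tx":0.61,"ty":-0.71,"tz":0,"rx":0,"ry":0,"rz":0,"claw":1},{"tx":0.74,"ty":-0.86,"tz":0.01,"rx":0,"ry":0,"rz":0,"claw":1},{"tx":0.84,"ty":-0.975,"tz":0.01,"rx":0,"ry":0,"rz":0,"claw":1},{"tx":0.84,"ty":-0.975,"tz":0.01,"rx":0,"ry":0,"rz":0,"claw":1}]'
python3 -m crank '[{"tx":0,"ty":0,"tz":0,"rx":0,"ry":0,"rz":0,"claw":1},{"tx":0,"ty":0,"tz":0,"rx":0,"ry":0,"rz":0,"claw":1},{"tx":0,"ty":0,"tz":0,"rx":0,"ry":0,"rz":0,"claw":1},{"tx":0,"ty":0,"tz":0,"rx":0,"ry":0,"rz":0,"claw":1},{"tx":0,"ty":0,"tz":0,"rx":0,"ry":0,"rz":0,"claw":1},{"tx":0,"ty":0,"tz":0,"rx":0,"ry":0,"rz":0,"claw":1},{"tx":0,"ty":0,"tz":0,"rx":0,"ry":0,"rz":0,"claw":1},{"tx":0,"ty":0,"tz":0,"rx":0,"ry":0,"rz":0,"claw":1}]'
python3 g.py .446 -.2905 .039;  python3 - <<'E'
from h import *
w=cam("wrist"); im=eyes.camera("wrist"); cv2.imwrite("pics/w5.png",cv2.cvtColor(im,cv2.COLOR_RGB2BGR))
print(proj(w,[.446,-.2905,.08]))
E
```

```text
clock: 17.3
tcp_pos: [0.4458, -0.2921, 0.1355]
ee_rot: [-0.0, 0.002, 1.0, -0.0]
ft_force: [-0.5, 0.0, 0.1]
grip_width: 0.0852
grip_force: 0.0
clock: 18.3
tcp_pos: [0.4475, -0.2901, 0.1353]
ee_rot: [0.0, -0.0, 1.0, -0.0]
ft_force: [-0.1, -0.5, -0.1]
grip_width: 0.0851
grip_force: 0.0
18.3 [ 0.4475 -0.2901  0.1353] shares [ 0.0049 -0.0015  0.321 ] yaw err [-1.     -0.0002]
[277.008  232.0514]
```

View pics/w5.png

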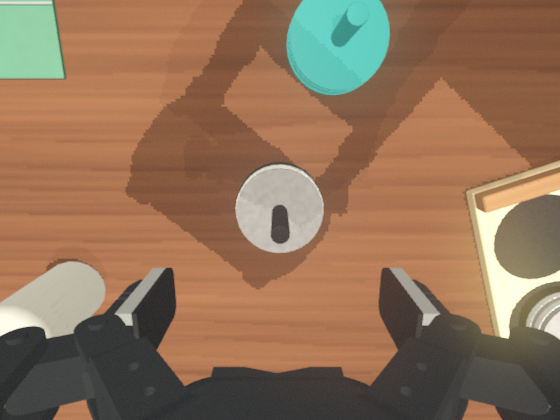

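The post top of a is at (280,235), which is on target. Grip and lift.

```bash
python3 -m crank '[{"tx":0,"ty":0,"tz":0.15,"rx":0,"ry":0,"rz":0,"claw":1},{"tx":0,"ty":0,"tz":0.27,"rx":0,"ry":0,"rz":0,"claw":1},{"tx":0,"ty":0,"tz":0.32,"rx":0,"ry":0,"rz":0,"claw":1},{"tx":0,"ty":0,"tz":0.32,"rx":0,"ry":0,"rz":0,"claw":1},{"tx":0,"ty":0,"tz":0.32,"rx":0,"ry":0,"rz":0,"claw":-1},{"tx":0,"ty":0,"tz":0.32,"rx":0,"ry":0,"rz":0,"claw":-1},{"tx":0,"ty":0,"tz":0.32,"rx":0,"ry":0,"rz":0,"claw":-1},{"tx":0,"ty":0,"tz":0.32,"rx":0,"ry":0,"rz":0,"claw":-1}]'
python3 -m crank '[{"tx":0,"ty":0,"tz":0,"rx":0,"ry":0,"rz":0,"claw":-1},{"tx":0,"ty":0,"tz":-0.1,"rx":0,"ry":0,"rz":0,"claw":-1},{"tx":0,"ty":0,"tz":-0.25,"rx":0,"ry":0,"rz":0,"claw":-1},{"tx":0,"ty":0.1,"tz":-0.4,"rx":0,"ry":0,"rz":0,"claw":-1},{"tx":-0.05,"ty":0.25,"tz":-0.4,"rx":0,"ry":0,"rz":0,"claw":-1},{"tx":-0.08,"ty":0.45,"tz":-0.4,"rx":0,"ry":0,"rz":0,"claw":-1},{"tx":-0.08,"ty":0.6,"tz":-0.4,"rx":0,"ry":0,"rz":0,"claw":-1},{"tx":-0.08,"ty":0.6,"tz":-0.4,"rx":0,"ry":0,"rz":0,"claw":-1}]'
python3 g.py .4715 -.0755 .065
```

```text
clock: 19.35
tcp_pos: [0.4476, -0.29, 0.0396]
ee_rot: [0.0, -0.0, 1.0, -0.0]
ft_force: [0.1, 4.3, 2.9]
grip_width: 0.0124
grip_force: 2.2
clock: 20.35
tcp_pos: [0.4708, -0.1073, 0.1592]
ee_rot: [-0.001, -0.002, 1.0, 0.0]
ft_force: [0.7, -0.7, -1.6]
grip_width: 0.0106
grip_force: 59.0
20.35 [ 0.4708 -0.1073  0.1592] shares [-0.0029  0.1056  0.314 ] yaw err [-1.     -0.0036]
```

```bash
python3 -m crank '[{"tx":-0.003,"ty":0.06,"tz":0,"rx":0,"ry":0,"rz":0,"claw":-1},{"tx":-0.005,"ty":0.11,"tz":0,"rx":0,"ry":0,"rz":0,"claw":-1},{"tx":-0.005,"ty":0.11,"tz":0.1,"rx":0,"ry":0,"rz":0,"claw":-1},{"tx":-0.005,"ty":0.11,"tz":0.2,"rx":0,"ry":0,"rz":0,"claw":-1},{"tx":-0.005,"ty":0.11,"tz":0.29,"rx":0,"ry":0,"rz":0,"claw":-1},{"tx":-0.005,"ty":0.11,"tz":0.29,"rx":0,"ry":0,"rz":0,"claw":-1},{"tx":-0.005,"ty":0.11,"tz":0.29,"rx":0,"ry":0,"rz":0,"claw":-1},{"tx":-0.005,"ty":0.11,"tz":0.29,"rx":0,"ry":0,"rz":0,"claw":-1}]'
python3 g.py .4725 -.075 .0515;  python3 - <<'E'
from h import *
im=eyes.camera("wrist"); cv2.imwrite("pics/w6.png",cv2.cvtColor(im,cv2.COLOR_RGB2BGR))
E
```

```text
clock: 21.35
tcp_pos: [0.4736, -0.0772, 0.0733]
ee_rot: [0.001, -0.0, 1.0, -0.0]
ft_force: [0.8, -0.2, -1.6]
grip_width: 0.0105
grip_force: 59.2
21.35 [ 0.4736 -0.0772  0.0733] shares [0.0038 0.0073 0.0727] yaw err [-1.     -0.0001]
```

View pics/w6.png

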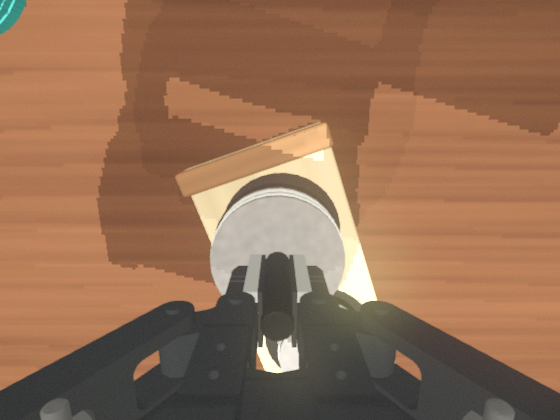

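Spindle a hovers over mark 1, and the stop edge around (250,160) is clear of the disc. Lower it, release, and rise straight up.

```bash
python3 -m crank '[{"tx":0.004,"ty":0.007,"tz":0.03,"rx":0,"ry":0,"rz":0,"claw":-1},{"tx":0.004,"ty":0.007,"tz":0.055,"rx":0,"ry":0,"rz":0,"claw":-1},{"tx":0.004,"ty":0.007,"tz":0.073,"rx":0,"ry":0,"rz":0,"claw":-1},{"tx":0.004,"ty":0.007,"tz":0.073,"rx":0,"ry":0,"rz":0,"claw":-1},{"tx":0.004,"ty":0.007,"tz":0.073,"rx":0,"ry":0,"rz":0,"claw":1},{"tx":0.004,"ty":0.007,"tz":0.073,"rx":0,"ry":0,"rz":0,"claw":1},{"tx":0.004,"ty":0.007,"tz":0.073,"rx":0,"ry":0,"rz":0,"claw":1},{"tx":0.004,"ty":0.007,"tz":0.073,"rx":0,"ry":0,"rz":0,"claw":1}]'
python3 -m crank '[{"tx":0,"ty":0,"tz":-0.1,"rx":0,"ry":0,"rz":0,"claw":1},{"tx":0,"ty":0,"tz":-0.25,"rx":0,"ry":0,"rz":0,"claw":1},{"tx":0,"ty":0,"tz":-0.4,"rx":0,"ry":0,"rz":0,"claw":1},{"tx":0,"ty":0.2,"tz":-0.5,"rx":0,"ry":0,"rz":0,"claw":1},{"tx":0,"ty":0.4,"tz":-0.5,"rx":0,"ry":0,"rz":0,"claw":1},{"tx":0,"ty":0.6,"tz":-0.5,"rx":0,"ry":0,"rz":0,"claw":1},{"tx":0,"ty":0.8,"tz":-0.5,"rx":0,"ry":0,"rz":0,"claw":1},{"tx":0,"ty":1,"tz":-0.5,"rx":0,"ry":0,"rz":0,"claw":1}]'
python3 - <<'E'
from h import *
t=eyes.camera("top");s=eyes.camera("side")
c=lambda im,x,y,w,h:cv2.resize(im[y:y+h,x:x+w],(400,520),interpolation=cv2.INTER_CUBIC)
cv2.imwrite("pics/end.png",cv2.cvtColor(np.hstack([c(t,245,118,100,130),c(s,255,150,100,130)]),cv2.COLOR_RGB2BGR))
C,S=cam("top"),cam("side")
for m in((.4725,-.0755),(.548,-.049),(.6235,-.023),(.6995,.0025)):
    print((proj(C,[*m,.092])-[245,118])*4,(proj(C,[*m,.038])-[245,118])*4,(proj(S,[*m,.092])-[255,150])*4+[400,0])
E
```

```text
clock: 22.4
tcp_pos: [0.4718, -0.0749, 0.0504]
ee_rot: [0.0, -0.0, 1.0, -0.0]
ft_force: [0.6, 0.0, -0.9]
grip_width: 0.0812
grip_force: 0.0
clock: 23.4
tcp_pos: [0.4713, 0.2271, 0.2005]
ee_rot: [0.0, -0.0, 1.0, 0.0]
ft_force: [1.2, -1.4, -0.1]
grip_width: 0.0853
grip_force: 0.0
[260.2442 394.3815] [252.9186 411.3416] [525.3503 242.0158]
[217.0054 274.5279] [212.0944 297.5473] [586.4291 191.8309]
[176.0836 158.9147] [173.3857 187.57  ] [642.1801 146.6531]
[137.369   46.5996] [136.6986  80.5327] [693.842  105.5911]
```

View pics/end.png

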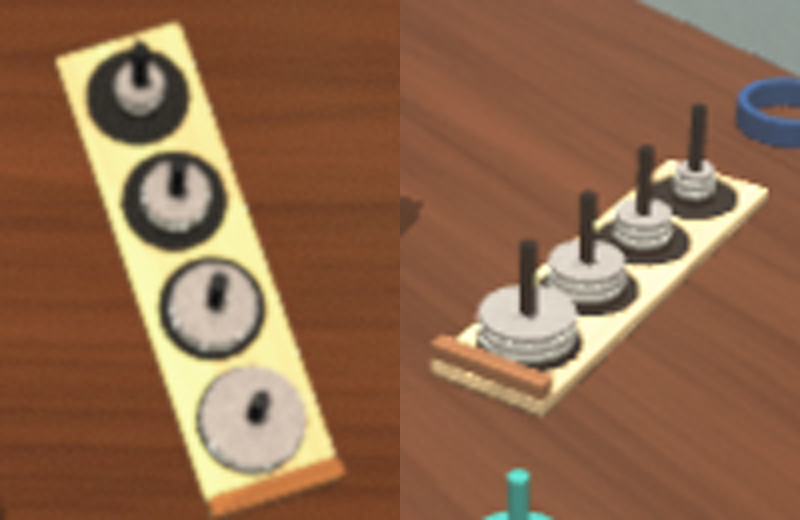

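All four spindles stand upright on their marks, with post tops within about 1 camera pixel (about 2.5 mm) of the prediction. Handing in.

```bash
python3 -c "
from plant import r
print(r.job_done())"
```

```text
the job is handed in; nothing more can be done
None
```

The job is handed in at about 23.5 s of the 96 s: the last camera check showed the four spindles upright on marks 1 to 4, widest by the stop, within a few millimetres of centre; the tumbler and glue bottle were not touched, and the hand-in gave no verdict.

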